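# Clamp a connector block and switch on its test supply

## Task

Put the connector block under test: slide the safety catch fully out from under the raised clamp handle, then push the handle down until its sprung pad is well pushed in against the block (how high the block stands is found by feel; push firmly, but do not slam or force anything). Only then flip the supply's bat toggle over to its other side. Leave the catch out, the handle down and the toggle over, let go of everything, and leave the can, bin and carton where they stand.

Things in the scene. Friction and masses are not known exactly. Their poses are not given: they have to be found in the camera images.
- press: grey steel bench clamp, fixed: base 250 x 130 x 15 mm. Origin: centre of its underside; x from the handle's free end towards its hinge, z up. In this frame: catch post 34 x 18 mm, 197 mm high, at (-23, 50); black connector block 66 x 56 mm on a jack screw, centred at (15, 0), its top 90 to 120 mm high (varies, not reported)
- handle_hinge (a point): the handle's hinge, axis along press y, at (90, 0, 165) mm in the press's frame, between two cheeks 190 mm high
- handle_grip (a point): middle of the handle's black rubber crossbar: round bar 26 mm thick, 120 mm long, along press y, on the free end of a flat steel arm (22 mm wide, 18 thick), 215 mm from the hinge. At joint value 0 the arm rises 0.35 rad above level towards the bar. Worked by pushing the bar straight down from above
- handle (a joint): handle angle in rad: 0 raised (0 to 0.03 at the start), grows as it is pushed down, 0.90 at most. Stiff hinge, stays where left. Goes down at about 3 to 4 N on the bar; blocked at about 0.06 by the engaged catch. The pad meets the block somewhere between 0.2 and 0.7
- pad (a joint): how far the sprung rubber pad under the arm (75 mm from the hinge) is pushed in, in m: 0 free, 0.010 fully in. As it goes in, over about 28 mm of crossbar travel, the force on the moving bar grows from about 4 to 10 N (less once it stands still); then it stops hard. It stays in when the handle is let go
- catch_tab (a point): middle of the top edge of the safety catch's upright steel tab: plate 40 mm (press x) x 8 mm thick (press y), 85 mm tall, top 250 mm above the bench, at the outer end of a 16 mm round bolt that runs along press y through the post and under the arm. Above the post, 70 mm of free space lies between tab and arm
- catch (a joint): slide of the catch in m: 0 engaged (0 to 0.004 at the start), grows as the tab moves towards the press's +y, away from the handle; 0.050 is fully out. Takes about 5 N, stays where it is left
- supply: grey test supply box, fixed to the bench, 150 x 110 x 75 mm high. Origin: centre of its underside, x away from the meter window, z up
- toggle_tip (a point): centre of the 17 mm round end of the steel bat toggle on the middle of the supply's top: an 11 mm thick bat, 62 mm from its pivot (78 mm above the box's underside) to this point. At the start it leans 0.45 rad towards the supply's -x
- toggle (a joint): angle of the toggle in rad: 0 leaning to the supply's -x (start), 0.90 leaning to +x. Over-centre spring: it falls to whichever side of 0.45 it is on; about 2 to 3 N at the tip starts it
- can: metal can, 60 mm across, 150 mm high, origin at the centre of its underside. Leave alone
- bin: open plastic parts bin 100 x 150 x 65 mm, origin at the centre of its underside. Leave alone
- carton: cardboard carton 80 x 130 x 85 mm, origin at the centre of its underside. Leave alone
Not all that is in view belongs to the job. What is shaped like the supply but black or brown is not meant.

How it is judged:
By the outcome, as a careful person would: the job done as asked, in the order asked, and still so for the second after the job is handed in, with the robot touching nothing.
It also fails if it takes over 59 s, if anything falls off the work surface, if the arm or the gripper's body presses on something with over 40 N, if the wrist force passes 120 N, or if a joint passes its speed limit or range.

## Robot

A 6-joint arm with a two-finger parallel gripper is mounted at the origin on the work surface. World frame = base frame: x ahead of the robot, y to its left, z up, the work surface at z = 0. Lengths are in mm, angles in degrees, forces in N, time in s.
With the tool pointing down it reaches from about 350 to 850 mm from the base axis. Payload 8.1 kg.
Tool frame: the origin (TCP) lies on the centre line of the jaws, within the pads' length; the fingertips stand 11 mm ahead of it and the grasp point (between the pads) lies 8 mm behind it; z points along the fingers, y is the direction in which the jaws open and shut (so a half turn about z gives the same grasp; the last joint's range is limited). The gripper opens to 85 mm and grips with 20 to 120 N. Pads are 22 mm wide; open, the fingers measure 114 mm over their backs; the gripper's body (76 mm by 85 mm) begins 54 mm behind the grasp point. The pads swing forward as they close: fully open they stand 13 mm farther back than shut.
Start: joints at [-70.268, 7.471, 85.268, -0, 87.261, -4.893], TCP at [250.033, -545.425, 242.292] pointing down, gripper open.
Joint ranges: [-169.43, 169.43], [-51.17, 129.36], [1.28, 143.12], [-76.62, 256.62], [0, 156.53], [-152.29, 152.29]. Speed limits (degrees/s): [136.94, 136.94, 159.86, 180, 180, 180].

## Interface

Orientations are given as [roll, pitch, yaw] about the fixed x, y, z axes, in that order (R = Rz(yaw) Ry(pitch) Rx(roll)).
In Python, from bench import telemetry, viewer, r gives the robot as it stands.
- The arm moves only by the shell command python3 -m inch 'ROWS' [FORCE]. ROWS is JSON, a list of rows, each a list of 3 entries, a list of its own where there are three numbers: the shift along the tool's x, y, z in cm, then the turn, a rotation vector about the tool's x, y, z in rad, then the opening, from 0 (shut) to 1 (fully open). A call has 1 to 20 rows; each row is the pose to reach, as a shift and turn from the pose commanded when the call began, along the tool's axes at that moment; what a row does not reach only later rows make up. A row lasts 1/10 s, in which the tool goes at most 50 mm and 8.59 degrees, less where a joint would pass 70% of its speed; a pose out of reach is approached as far as the arm can. A call with a gripper value outside its range is refused whole. The fingers move at their own pace and stop on an object; FORCE is the grip in N (left out, the last holds). Time passes only in rows, so rows that repeat a pose let the fingers close. It gives the time, the measured TCP pose, the force and the opening at its end, in the units of the state.
- telemetry.sense(): the state, without advancing time (a new reading comes with each control period).
- viewer.snapshot(name): name is "scene" or "side" or "wrist"; returns the picture (384x512x3 uint8, red, green, blue); there is no depth.
- viewer.camera_model(name): a dict with "fx", "fy", "cx", "cy" (pixels), "cam_to_world" (4x4, takes a point from camera to world coordinates); the wrist camera has in their place "mount" (4x4, takes a point from camera to tool coordinates, whose origin is the TCP and whose axes are the flange's). Camera axes: x right, y down, z forward; pixel columns grow to the right and rows downward; lengths in mm; the calibration is good to about 2 mm. A picture is of the moment at which its call begins: read the wrist's pose just before it. camera_model takes no time and is no camera call.
- r.hand_in(): hands the job in, once; it reports no verdict.
The state is a dict: "time": time; "joint_pos": joint angles; "qd": joint speeds; "joint_efforts": joint torques, N m; "tool_pos": TCP position; "tcp_rot": TCP orientation; "ft_force": force on the tool from outside, world axes, zero at the start; "wrist_torque": the same for the moment, N m; "finger_gap": finger opening in mm.
Only numpy, scipy, OpenCV 4.12 (cv2) and the standard library are available. Lean on these libraries where they do the work, as an engineer would, in place of code of your own. Each camera call takes 0.05 s, during which the arm holds its last target.

## Working session

There is one attempt and no reset: what is moved stays moved. The work goes in short steps, Python scripts to look and compute and a shell command to move; the robot and the scene stay as the last step left them, time stands still between calls to the robot, and variables do not carry over. Pictures are saved under pics/ and viewed, and the job is handed in when it is done.

```bash
ls; mkdir -p pics; python3 - <<'E'
from bench import telemetry, viewer, r
import cv2,numpy as np
s=telemetry.sense();print(s)
for n in("scene","side","wrist"):
    cv2.imwrite(f"pics/a_{n}.png",viewer.snapshot(n)[:,:,::-1])
    print(n,{k:np.round(v,3).tolist() for k,v in viewer.camera_model(n).items()})
E
```

```text
pics
{'time': 0.0, 'joint_pos': array([-7.02663756e+01,  7.51646571e+00,  8.53292820e+01,  4.22630147e-04,
        8.72641776e+01, -4.89414486e+00]), 'qd': array([ 0.13016066, -0.00103787,  0.0931167 ,  0.03569497,  0.0788466 ,
        0.05810742]), 'joint_efforts': array([-6.99792654e-04, -5.69409692e+01, -5.00549376e+01, -3.43606380e-04,
        1.50667765e-02, -5.98521365e-05]), 'tool_pos': array([ 249.86005105, -544.89871443,  241.23026536]), 'tcp_rot': array([-1.79890511e+02, -9.79885514e-03,  2.46277393e+01]), 'ft_force': array([ 0.1571724 , -1.05295901, -0.94370984]), 'wrist_torque': array([-0.02375701, -0.00384465,  0.02073479]), 'finger_gap': 85.59280828814185}
scene {'fx': 372.514, 'fy': 372.514, 'cx': 251.792, 'cy': 185.214, 'cam_to_world': [[0.407, 0.663, -0.629, 1308.077], [0.913, -0.295, 0.281, -309.033], [0.0, -0.688, -0.725, 1017.146], [0.0, 0.0, 0.0, 1.0]]}
side {'fx': 377.333, 'fy': 377.333, 'cx': 250.808, 'cy': 189.924, 'cam_to_world': [[-0.991, -0.086, 0.099, 440.468], [-0.13, 0.544, -0.829, 934.744], [0.018, -0.834, -0.551, 771.13], [0.0, 0.0, 0.0, 1.0]]}
wrist {'fx': 292.127, 'fy': 292.127, 'cx': 257.11, 'cy': 190.347, 'mount': [[-0.001, -0.947, -0.32, 82.95], [1.0, -0.001, -0.001, -0.024], [0.001, -0.32, 0.947, -132.233], [0.0, 0.0, 0.0, 1.0]]}
```

View pics/a_scene.png

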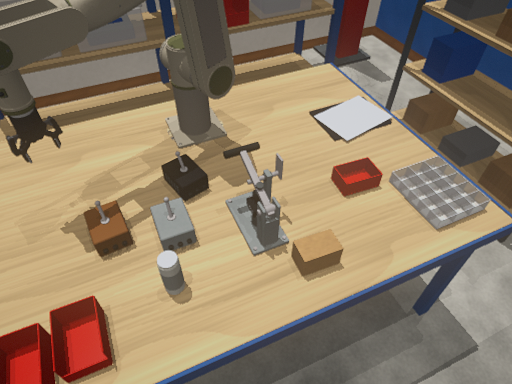

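View pics/a_side.png

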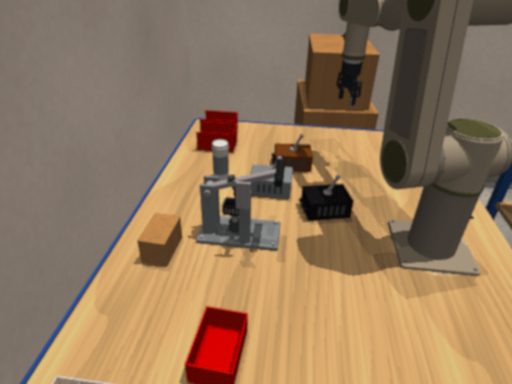

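View pics/a_wrist.png

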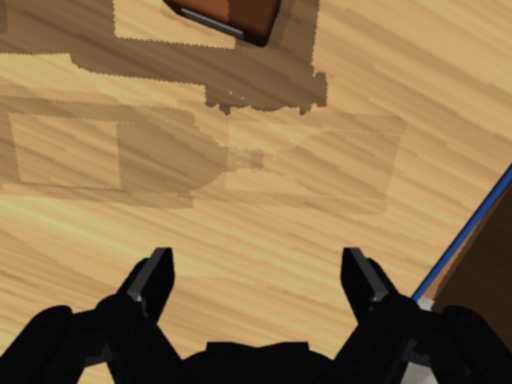

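The scene view shows the press (around 258,205), the grey supply (173,222), the black lookalike (185,175), the brown lookalike (107,228), the can (170,272), the carton (317,252) and the bin (356,177). The grey box is the one meant, because the other two are black and brown. I'll confirm it in enlarged crops.

```bash
python3 - <<'E'
import cv2
a=cv2.imread("pics/a_scene.png")[130:260,140:300]; cv2.imwrite("pics/b_scene.png",cv2.resize(a,None,fx=4.6,fy=4.6,interpolation=cv2.INTER_CUBIC))
a=cv2.imread("pics/a_side.png")[130:255,180:340]; cv2.imwrite("pics/b_side.png",cv2.resize(a,None,fx=4.6,fy=4.6,interpolation=cv2.INTER_CUBIC))
E
```

```text
(no output)
```

View pics/b_scene.png

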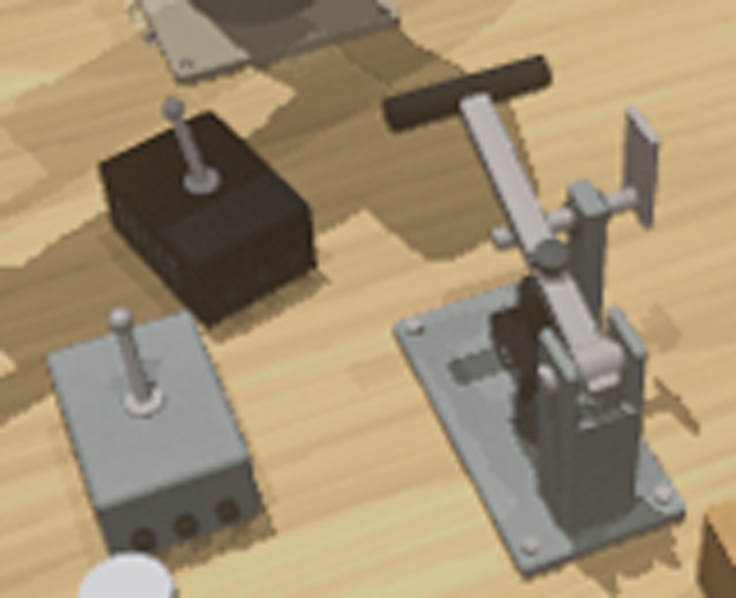

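View pics/b_side.png

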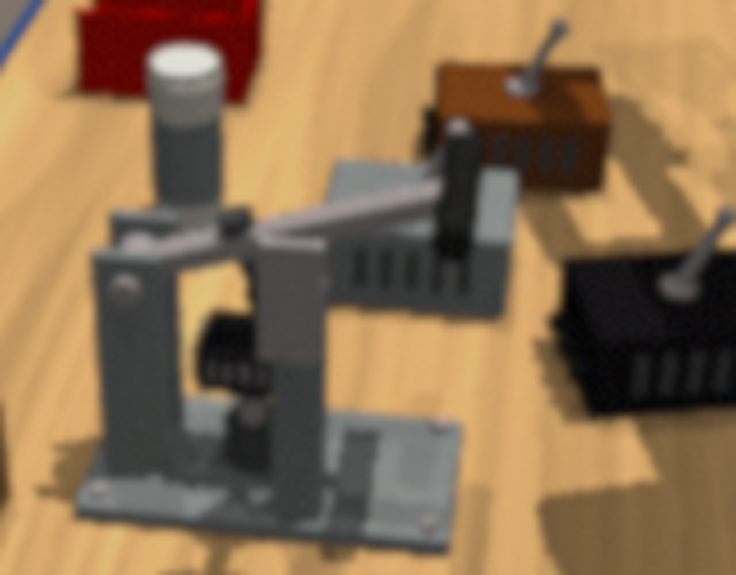

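```bash
cat > h.py <<'E'
import numpy as np
from bench import telemetry, viewer, r
from scipy.spatial.transform import Rotation as R
C={n:viewer.camera_model(n) for n in("scene","side")}
def ray(n,u,v):
    c=C[n];M=np.array(c["cam_to_world"]);d=M[:3,:3]@[(u-c["cx"])/c["fx"],(v-c["cy"])/c["fy"],1]
    return M[:3,3],d/np.linalg.norm(d)
def onz(n,u,v,z):
    o,d=ray(n,u,v);return o+d*(z-o[2])/d[2]
def tri(p):
    A=np.zeros((3,3));b=np.zeros(3)
    for n,u,v in p:
        o,d=ray(n,u,v);P=np.eye(3)-np.outer(d,d);A+=P;b+=P@o
    x=np.linalg.solve(A,b)
    return x,[np.linalg.norm((np.eye(3)-np.outer(d,d))@(x-o)) for o,d in (ray(*q) for q in p)]
def proj(n,X):
    c=C[n];M=np.linalg.inv(np.array(c["cam_to_world"]));p=M[:3,:3]@X+M[:3,3]
    return p[0]/p[2]*c["fx"]+c["cx"],p[1]/p[2]*c["fy"]+c["cy"]
E
python3 - <<'E'
from h import *
np.set_printoptions(precision=1,suppress=True)
S=lambda u,v:("scene",140+u/4.6-.4,130+v/4.6-.4)
D=lambda u,v:("side",180+u/4.6-.4,130+v/4.6-.4)
print("press")
for q in(S(398,325),S(525,573),S(683,510)):print(onz(*q,15))
for q in(D(78,512),D(445,545),D(462,425)):print(onz(*q,15))
print("supply")
for q in(S(50,357),S(193,313),S(250,460),S(100,505)):print(onz(*q,75))
for q in(D(335,162),D(520,172),D(500,243)):print(onz(*q,75))
print("tip",onz(*S(121,319),133.8), tri([S(121,319),D(459,128)]),"pivot",onz(*S(143,400),78))
print("bar ends",tri([S(392,115),D(460,245)]),tri([S(543,72),D(459,135)]))
print("bar mid scene z",onz(*S(467,94),239))
print("tab top",onz(*S(630,110),250),onz(*S(656,148),250),onz(*D(262,240),250),onz(*D(325,242),250))
E
```

```text
press
[470.1 -35.2  15. ]
[716.1 -37.9  15. ]
[714.   85.6  15. ]
[701.3  98.6  15. ]
[461.1  94.4  15. ]
[458.5 -31.4  15. ]
supply
[ 447.  -290.8   75. ]
[ 448.  -184.9   75. ]
[ 593.  -188.1   75. ]
[ 587.9 -290.8   75. ]
[ 581.6 -282.1   75. ]
[ 432.4 -290.    75. ]
[ 443.2 -179.9   75. ]
tip [ 486.9 -239.4  133.8] (array([ 484.1, -240.4,  134.9]), [np.float64(3.0213397419999715), np.float64(3.0213397420000647)]) pivot [ 515.1 -240.7   78. ]
bar ends (array([454.8, -11.1, 192.4]), [np.float64(18.92165621087671), np.float64(18.92165621087659)]) (array([488.4,  60.9, 276.9]), [np.float64(23.606908771105182), np.float64(23.60690877110513)])
bar mid scene z [480.   23.7 239. ]
tab top [551.2 112.6 250. ] [591.6 111.4 250. ] [575.5 118.3 250. ] [540.2 114.8 250. ]
```

The crops confirm the grey supply, with its toggle tip at scene crop (121,319). The press lies along world x, centred near (586,29) with yaw close to 0. The tab top is near (565,115,250), the bar near (474,27,239) and the toggle tip near (485,-240,134).

I'll shut the gripper, lift, then travel above the gap between tab and arm while turning to yaw 180.

```bash
python3 -m inch '[[[0,0,-6],[0,0,0],0],[[0,0,-11],[0,0,0],0],[[0,0,-11],[0,0,0],0],[[54,-43.3,-11],[0,0,-2.712],0],[[54,-43.3,-11],[0,0,-2.712],0],[[54,-43.3,-11],[0,0,-2.712],0],[[54,-43.3,-11],[0,0,-2.712],0],[[54,-43.3,-11],[0,0,-2.712],0],[[54,-43.3,-11],[0,0,-2.712],0],[[54,-43.3,-11],[0,0,-2.712],0],[[54,-43.3,-11],[0,0,-2.712],0],[[54,-43.3,-11],[0,0,-2.712],0],[[54,-43.3,-11],[0,0,-2.712],0],[[54,-43.3,-11],[0,0,-2.712],0],[[54,-43.3,-11],[0,0,-2.712],0],[[54,-43.3,-11],[0,0,-2.712],0],[[54,-43.3,-11],[0,0,-2.712],0],[[54,-43.3,-11],[0,0,-2.712],0],[[54,-43.3,-11],[0,0,-2.712],0],[[54,-43.3,-11],[0,0,-2.712],0]]' 40
```

```text
time: 2.15
tool_pos: [560.5, 73.9, 351.7]
tcp_rot: [-180.0, -0.1, 171.2]
ft_force: [0.3, -0.4, 0.4]
finger_gap: 0.0
```

```bash
python3 -m inch '[[[0,0,0],[0,0,-0.154],0],[[0,0,0],[0,0,-0.154],0],[[0,0,0],[0,0,-0.154],0]]'; python3 - <<'E'
from h import *
import cv2
s=telemetry.sense();print(s["tool_pos"],s["tcp_rot"],s["time"])
for n in("wrist","scene","side"):
    cv2.imwrite(f"pics/c_{n}.png",viewer.snapshot(n)[:,:,::-1])
for n,o in(("scene",(180,90)),("side",(180,100))):
    a=cv2.imread(f"pics/c_{n}.png")[o[1]:o[1]+130,o[0]:o[0]+170];cv2.imwrite(f"pics/c2_{n}.png",cv2.resize(a,None,fx=4.5,fy=4.5,interpolation=cv2.INTER_CUBIC))
E
```

```text
time: 2.45
tool_pos: [560.5, 73.2, 352.1]
tcp_rot: [-180.0, -0.0, 179.3]
ft_force: [-0.6, -0.2, -0.1]
finger_gap: 0.0
[560.45322884  73.20785814 352.07086884] [-1.79999470e+02 -1.50654324e-02  1.79307248e+02] 2.45
```

View pics/c_wrist.png

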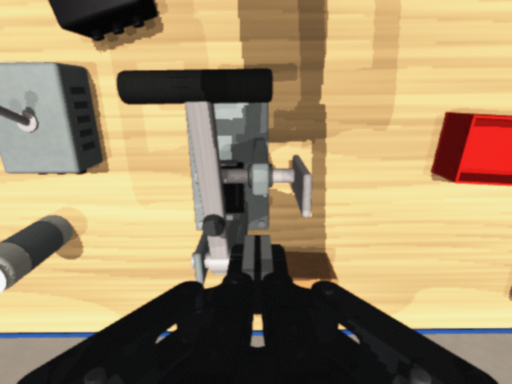

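View pics/c2_scene.png

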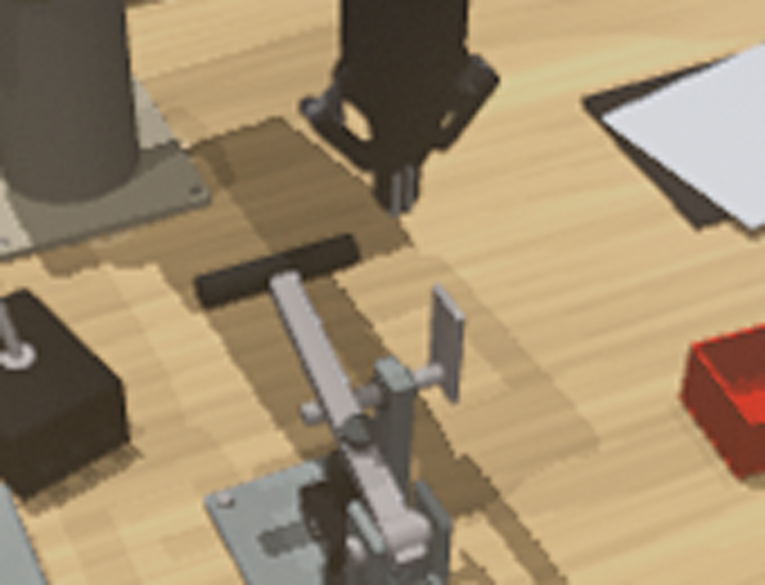

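View pics/c2_side.png

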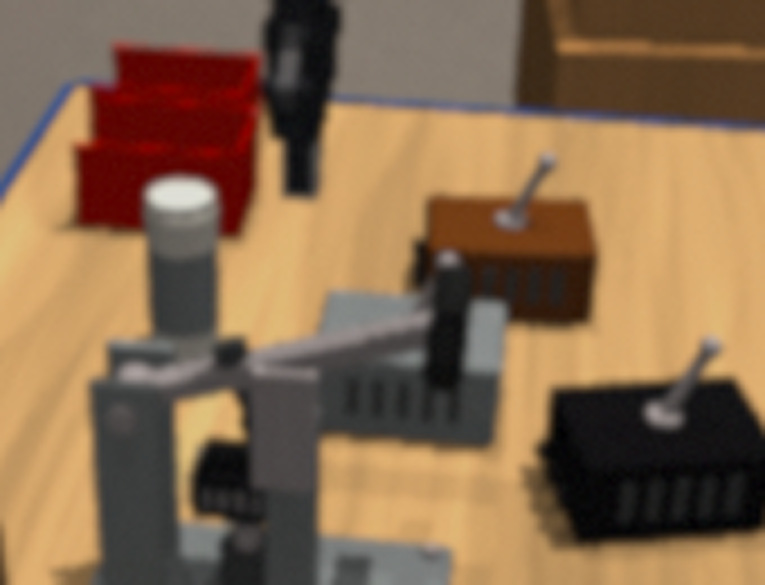

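```bash
python3 - <<'E'
from h import *
import cv2
a=cv2.imread("pics/c_wrist.png")[55:235,105:335];cv2.imwrite("pics/c2_wrist.png",cv2.resize(a,None,fx=3.3,fy=3.3,interpolation=cv2.INTER_CUBIC))
E
cat >> h.py <<'E'
def wonz(s,u,v,z):
    c=viewer.camera_model("wrist");m=np.array(c["mount"])
    Rw=R.from_euler("xyz",s["tcp_rot"],degrees=True).as_matrix()
    o=Rw@m[:3,3]+s["tool_pos"];d=Rw@m[:3,:3]@[(u-c["cx"])/c["fx"],(v-c["cy"])/c["fy"],1]
    return o+d*(z-o[2])/d[2]
E
```

```text
(no output)
```

View pics/c2_wrist.png

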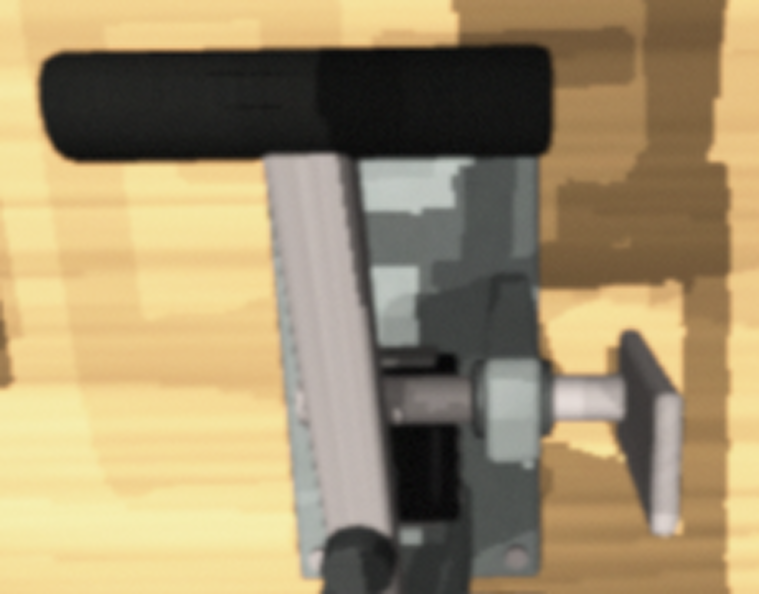

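```bash
python3 - <<'E'
from h import *
np.set_printoptions(precision=1,suppress=True)
s=telemetry.sense()
W=lambda u,v,z:wonz(s,105+u/3.3-.4,55+v/3.3-.4,z)
print("tab",W(654,464,250),W(682,464,250),W(667,395,250),W(667,533,250))
print("bar ends",W(42,105,239),W(552,100,239))
print("post",W(483,365,197),W(538,365,197))
print("arm near bar",W(266,160,230),W(345,160,230),W(325,520,197),W(393,520,197))
E
```

```text
tab [562.6 112.3 250. ] [562.7 119.6 250. ] [544.2 114.9 250. ] [582.1 116.5 250. ]
bar ends [473.3 -36.2 239. ] [473.7  86.1 239. ]
post [548.8  67.4 197. ] [549.   84.2 197. ]
arm near bar [486.9  14.3 230. ] [487.1  34.3 230. ] [599.5  15.4 197. ] [599.8  37.4 197. ]
```

The wrist view agrees: tab top centre (563,116), inner face at y 112; bar centre (473.5,25); arm edge y 37; post top clear below. I'll descend into the gap.

```bash
python3 -m inch '[[[-0.2,0.2,4],[0,0,0],0],[[-0.2,0.2,8],[0,0,0],0],[[-0.2,0.2,11],[0,0,0],0],[[-0.2,0.2,12.1],[0,0,0],0],[[-0.2,0.2,12.1],[0,0,0],0],[[-0.2,0.2,12.1],[0,0,0],0]]'; python3 - <<'E'
from h import *
import cv2
s=telemetry.sense();print(s["tool_pos"],s["ft_force"])
a=viewer.snapshot("wrist")[:,:,::-1];b=viewer.snapshot("scene")[:,:,::-1][110:240,190:330]
cv2.imwrite("pics/d.png",np.hstack([cv2.resize(a,(400,300)),cv2.resize(b,(323,300))]))
E
```

```text
time: 3.2
tool_pos: [563.3, 75.2, 233.2]
tcp_rot: [180.0, 0.1, 179.5]
ft_force: [0.2, 0.1, -1.0]
finger_gap: 0.0
[563.33325064  75.18134746 233.1795726 ] [ 0.219885    0.12904309 -0.95396844]
```

View pics/d.png

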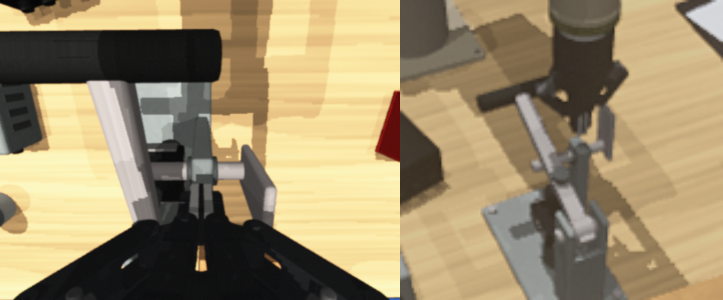

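The picture shows the fingers in the gap, between the arm (left) and the tab (right). I'll push along +y.

```bash
python3 -m inch '[[[0,0.6,0],[0,0,0],0],[[0,1.2,0],[0,0,0],0],[[0,1.7,0],[0,0,0],0],[[0,2.2,0],[0,0,0],0],[[0,2.6,0],[0,0,0],0],[[0,3.0,0],[0,0,0],0],[[0,3.4,0],[0,0,0],0],[[0,3.8,0],[0,0,0],0]]';python3 -m inch '[[[0,0.4,0],[0,0,0],0],[[0,0.8,0],[0,0,0],0],[[0,1.2,0],[0,0,0],0],[[0,1.6,0],[0,0,0],0],[[0,2.0,0],[0,0,0],0],[[0,2.4,0],[0,0,0],0]]'
```

```text
time: 4.1
tool_pos: [562.8, 112.6, 231.5]
tcp_rot: [-179.9, -0.0, 179.5]
ft_force: [-1.5, -5.8, 2.0]
finger_gap: 0.1
time: 4.7
tool_pos: [562.8, 136.6, 231.5]
tcp_rot: [-179.9, -0.0, 179.5]
ft_force: [-2.5, -5.2, 1.9]
finger_gap: 0.2
```

```bash
python3 -m inch '[[[0,0.2,0],[0,0,0],0],[[0,0.4,0],[0,0,0],0],[[0,0.6,0],[0,0,0],0]]'; python3 -m inch '[[[0,0.15,0],[0,0,0],0],[[0,0.3,0],[0,0,0],0]]';  python3 -m inch '[[[0,0.1,0],[0,0,0],0],[[0,0.2,0],[0,0,0],0]]'
```

```text
time: 5.0
tool_pos: [562.8, 142.6, 231.4]
tcp_rot: [-179.9, -0.0, 179.5]
ft_force: [-2.6, -5.6, 3.6]
finger_gap: 0.2
time: 5.2
tool_pos: [562.8, 145.5, 231.4]
tcp_rot: [-179.9, -0.0, 179.5]
ft_force: [-2.6, -10.1, 2.3]
finger_gap: 0.4
time: 5.4
tool_pos: [562.8, 145.7, 231.4]
tcp_rot: [-179.7, -0.1, 179.5]
ft_force: [-4.2, -17.4, 4.8]
finger_gap: 0.1
```

The stop is felt at y≈145.6, about 48 mm after contact. I'll back off, lift, and look while above the bar.

```bash
python3 -m inch '[[[0,-1,0],[0,0,0],0],[[0,-2,0],[0,0,0],0],[[0,-2,-4],[0,0,0],0],[[0,-2,-8],[0,0,0],0],[[0,-2,-10],[0,0,0],0],[[4,-6,-10],[0,0,0],0],[[8.9,-12,-10],[0,0,0],0],[[8.9,-12,-10],[0,0,0],0],[[8.9,-12,-8],[0,0,0],0],[[8.9,-12,-7],[0,0,0],0],[[8.9,-12,-7],[0,0,0],0]]'; python3 - <<'E'
from h import *
import cv2
s=telemetry.sense();print(s["tool_pos"],s["ft_force"])
a=viewer.snapshot("wrist")[:,:,::-1];b=viewer.snapshot("scene")[:,:,::-1][110:240,190:330]
cv2.imwrite("pics/e.png",np.hstack([cv2.resize(a,(400,300)),cv2.resize(b,(323,300))]))
E
```

```text
time: 6.5
tool_pos: [472.3, 29.0, 299.3]
tcp_rot: [180.0, -0.2, 179.5]
ft_force: [0.2, 0.0, 1.1]
finger_gap: 0.0
[472.3054706   28.97922359 299.34089338] [0.22340858 0.0105861  1.09392705]
```

View pics/e.png

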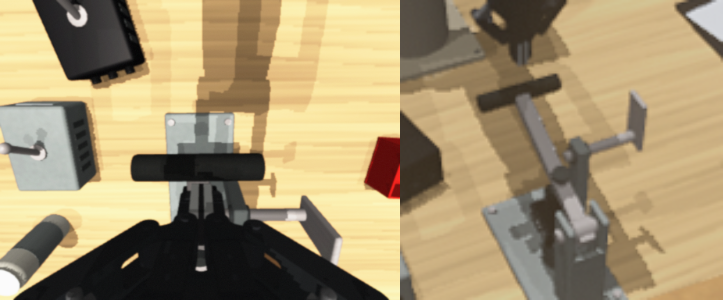

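The catch tab is out to the right and its bolt is clear of the arm; the fingers stand over the bar. I'll push down slowly along the arc.

```bash
python3 -m inch '[[[-0.1,-0.3,1.5],[0,0,0],0],[[-0.1,-0.3,3],[0,0,0],0],[[-0.1,-0.3,3.4],[0,0,0],0],[[-0.1,-0.3,3.7],[0,0,0],0],[[0,-0.3,4.0],[0,0,0],0],[[0.1,-0.3,4.3],[0,0,0],0],[[0.2,-0.3,4.6],[0,0,0],0],[[0.25,-0.3,4.9],[0,0,0],0]]';python3 -m inch '[[[0.1,0,0.3],[0,0,0],0],[[0.2,0,0.6],[0,0,0],0],[[0.25,0,0.9],[0,0,0],0],[[0.3,0,1.2],[0,0,0],0],[[0.35,0,1.5],[0,0,0],0]]'
```

```text
time: 7.4
tool_pos: [470.5, 25.9, 252.9]
tcp_rot: [-180.0, 0.0, 179.6]
ft_force: [-3.7, 0.0, 4.1]
finger_gap: 0.1
time: 7.9
tool_pos: [467.1, 25.9, 237.2]
tcp_rot: [-180.0, 0.0, 179.6]
ft_force: [-2.9, -0.5, 4.4]
finger_gap: -0.0
```

```bash
python3 -m inch '[[[0.1,0,0.3],[0,0,0],0],[[0.15,0,0.6],[0,0,0],0],[[0.2,0,0.9],[0,0,0],0],[[0.25,0,1.2],[0,0,0],0]]'; python3 -m inch '[[[0.05,0,0.3],[0,0,0],0],[[0.1,0,0.6],[0,0,0],0],[[0.15,0,0.9],[0,0,0],0]]'
```

```text
time: 8.3
tool_pos: [464.5, 25.9, 225.0]
tcp_rot: [-180.0, -0.0, 179.6]
ft_force: [-3.2, 0.1, 5.3]
finger_gap: -0.3
time: 8.6
tool_pos: [463.1, 26.0, 216.0]
tcp_rot: [-180.0, -0.0, 179.6]
ft_force: [-3.9, 0.3, 4.0]
finger_gap: -0.4
```

```bash
for i in 1; do python3 -m inch '[[[0.05,0,0.3],[0,0,0],0],[[0.1,0,0.6],[0,0,0],0],[[0.13,0,0.9],[0,0,0],0]]'; python3 -m inch '[[[0.02,0,0.3],[0,0,0],0],[[0.04,0,0.6],[0,0,0],0],[[0.06,0,0.9],[0,0,0],0]]'; done
```

```text
time: 8.9
tool_pos: [461.7, 25.9, 207.3]
tcp_rot: [-180.0, -0.0, 179.6]
ft_force: [-5.3, -0.1, 7.7]
finger_gap: -0.0
time: 9.2
tool_pos: [460.9, 26.0, 198.5]
tcp_rot: [-180.0, -0.0, 179.6]
ft_force: [-8.0, -0.7, 9.8]
finger_gap: 0.3
```

Force is rising, so the pad has met the block somewhere around z≈215. I'll use smaller steps.

```bash
python3 -m inch '[[[0.1,0,0.2],[0,0,0],0],[[0.15,0,0.4],[0,0,0],0]]'; python3 -m inch '[[[0.02,0,0.2],[0,0,0],0],[[0.04,0,0.4],[0,0,0],0]]'; python3 - <<'E'
from h import *
import cv2
print(telemetry.sense()["ft_force"])
b=viewer.snapshot("side")[:,:,::-1][130:255,180:340]
cv2.imwrite("pics/f.png",cv2.resize(b,None,fx=4.6,fy=4.6,interpolation=cv2.INTER_CUBIC))
E
```

```text
time: 9.4
tool_pos: [460.4, 26.0, 195.1]
tcp_rot: [-180.0, 0.1, 179.6]
ft_force: [-2.0, 0.3, 9.3]
finger_gap: 0.2
time: 9.6
tool_pos: [460.1, 26.0, 191.3]
tcp_rot: [-180.0, 0.1, 179.6]
ft_force: [-3.3, -0.6, 9.9]
finger_gap: -0.0
[-3.27079626 -0.59207668  9.94474723]
```

View pics/f.png

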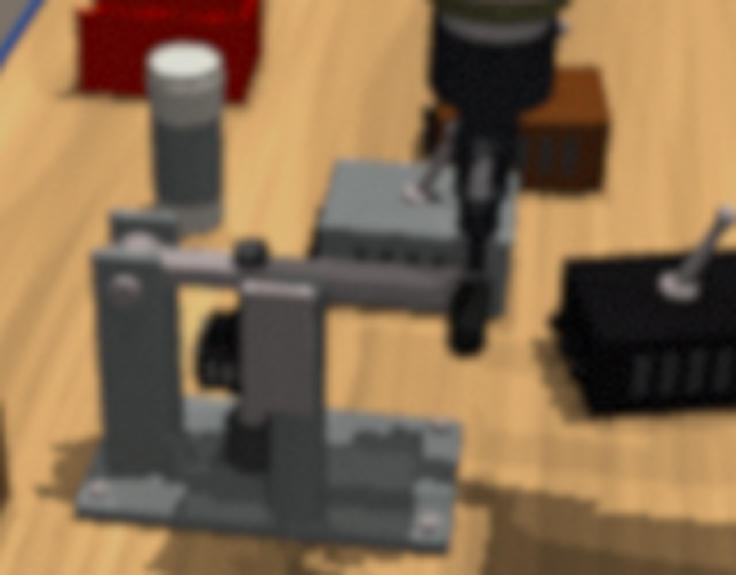

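The side view shows the handle near level over the block, at about 10 N. I'll creep on until the pad's hard stop is felt.

```bash
python3 -m inch '[[[0.02,0,0.2],[0,0,0],0]]'; python3 -m inch '[[[0,0,0.15],[0,0,0],0]]'; python3 -m inch '[[[0,0,0.15],[0,0,0],0]]'
```

```text
time: 9.75
tool_pos: [460.0, 26.0, 189.5]
tcp_rot: [-180.0, 0.1, 179.6]
ft_force: [-3.7, -0.1, 10.4]
finger_gap: -0.4
time: 9.85
tool_pos: [459.9, 26.0, 187.9]
tcp_rot: [-180.0, 0.1, 179.6]
ft_force: [-4.5, 0.1, 11.1]
finger_gap: 0.1
time: 9.95
tool_pos: [459.8, 25.9, 186.4]
tcp_rot: [-180.0, 0.1, 179.6]
ft_force: [-5.0, -0.5, 11.7]
finger_gap: -0.2
```

```bash
python3 -m inch '[[[0,0,0.15],[0,0,0],0]]'; python3 -m inch '[[[0,0,0.1],[0,0,0],0]]'; python3 -m inch '[[[0,0,0.0],[0,0,0],0]]'
```

```text
time: 10.05
tool_pos: [459.8, 26.0, 184.9]
tcp_rot: [-180.0, 0.1, 179.6]
ft_force: [-5.3, -0.5, 10.8]
finger_gap: 0.2
time: 10.15
tool_pos: [459.7, 25.9, 183.8]
tcp_rot: [-180.0, 0.1, 179.6]
ft_force: [-5.2, -0.2, 12.3]
finger_gap: -0.1
time: 10.25
tool_pos: [459.7, 26.0, 183.7]
tcp_rot: [-180.0, 0.1, 179.6]
ft_force: [-3.2, -0.4, 10.1]
finger_gap: -0.3
```

```bash
python3 -m inch '[[[0,0,0.1],[0,0,0],0]]'; python3 -m inch '[[[0,0,0.1],[0,0,0],0]]'; python3 -m inch '[[[0,0,0.1],[0,0,0],0]]'
```

```text
time: 10.35
tool_pos: [459.7, 26.0, 183.0]
tcp_rot: [-180.0, 0.1, 179.6]
ft_force: [-5.5, -0.1, 12.2]
finger_gap: -0.4
time: 10.45
tool_pos: [459.7, 26.0, 182.1]
tcp_rot: [-180.0, 0.1, 179.6]
ft_force: [-7.8, -0.5, 16.0]
finger_gap: -0.1
time: 10.55
tool_pos: [459.7, 26.0, 181.6]
tcp_rot: [-180.0, 0.1, 179.6]
ft_force: [-9.4, -0.3, 20.0]
finger_gap: 0.2
```

The hard stop is felt at z≈182 with 20 N, so the pad is fully in. I'll lift straight off and go above the toggle's -x side.

```bash
python3 -m inch '[[[0,0,-0.5],[0,0,0],0],[[0,0,-2],[0,0,0],0],[[0,0,-6],[0,0,0],0],[[0,0,-10],[0,0,0],0],[[0,0,-12],[0,0,0],0],[[0.5,-5,-12],[0,0,0],0],[[2,-26.6,-12],[0,0,0],0],[[2,-26.6,-12],[0,0,0],0],[[2,-26.6,-12],[0,0,0],0],[[2,-26.6,-12],[0,0,0],0],[[2,-26.6,-12],[0,0,0],0],[[2,-26.6,-12],[0,0,0],0]]'; python3 - <<'E'
from h import *
import cv2
s=telemetry.sense();print(s["tool_pos"],s["tcp_rot"])
a=viewer.snapshot("wrist")[:,:,::-1];cv2.imwrite("pics/g.png",cv2.resize(a,(768,576),interpolation=cv2.INTER_CUBIC))
b=viewer.snapshot("side")[:,:,::-1][130:255,180:340]
cv2.imwrite("pics/g2.png",cv2.resize(b,None,fx=4.6,fy=4.6,interpolation=cv2.INTER_CUBIC))
E
```

```text
time: 11.75
tool_pos: [436.6, -241.9, 299.8]
tcp_rot: [-180.0, -0.0, 179.3]
ft_force: [-0.0, 0.5, -0.7]
finger_gap: 0.1
[ 436.56062599 -241.92999325  299.83479421] [-1.79998695e+02 -1.60478506e-02  1.79337619e+02]
```

View pics/g.png

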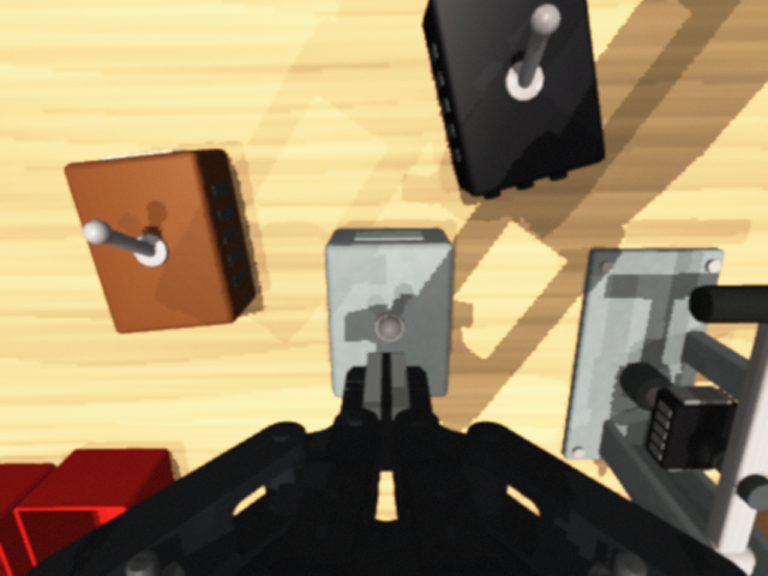

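View pics/g2.png

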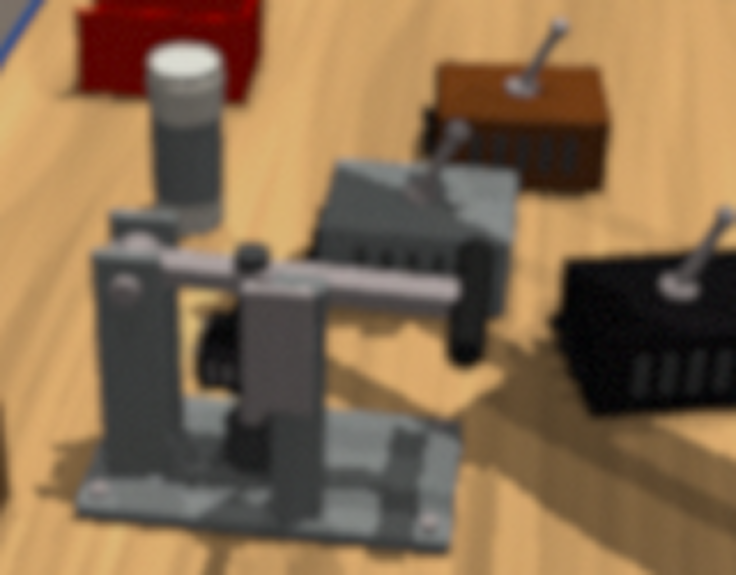

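The wrist view shows the toggle tip end-on at (389,327) of the enlarged picture, with the meter window at the top edge (-x side). The side view shows the handle still down and the tab out.

```bash
python3 - <<'E'
from h import *
s=telemetry.sense();print(wonz(s,389/1.5-.2,327/1.5-.2,133.8), wonz(s,327/1.5,243/1.5,75),wonz(s,452/1.5,243/1.5,75),proj("scene",np.array([484,-240,134])))
E
```

```text
[ 488.41273927 -237.08553042  133.8       ] [ 438.12509899 -287.6359781    75.        ] [ 439.16349746 -183.50206982   75.        ] (np.float64(165.4599544153544), np.float64(198.33749414992502))
```

```bash
python3 -m inch '[[[-1,0.3,5],[0,0,0],0],[[-1,0.3,10],[0,0,0],0],[[-1,0.3,14],[0,0,0],0],[[-1,0.3,17],[0,0,0],0],[[-1,0.3,17],[0,0,0],0],[[-1,0.3,17],[0,0,0],0]]'; python3 -m inch '[[[-0.5,0,0],[0,0,0],0],[[-1,0,0],[0,0,0],0],[[-1.5,0,0],[0,0,0],0],[[-2,0,0],[0,0,0],0],[[-2.5,0,0],[0,0,0],0]]';python3 -m inch '[[[-0.4,0,0],[0,0,0],0],[[-0.8,0,0],[0,0,0],0],[[-1.2,0,0],[0,0,0],0],[[-1.6,0,0],[0,0,0],0]]'
```

```text
time: 12.45
tool_pos: [447.5, -235.6, 130.6]
tcp_rot: [180.0, -0.0, 179.7]
ft_force: [0.4, 0.5, 0.1]
finger_gap: 0.1
time: 12.95
tool_pos: [471.6, -237.6, 130.4]
tcp_rot: [-180.0, -0.1, 179.5]
ft_force: [-8.7, -1.2, 6.1]
finger_gap: -0.0
time: 13.35
tool_pos: [488.3, -237.4, 130.0]
tcp_rot: [-180.0, -0.0, 179.5]
ft_force: [-2.7, 0.1, 3.2]
finger_gap: -0.2
```

```bash
python3 -m inch '[[[-0.4,0,0],[0,0,0],0],[[-0.8,0,0],[0,0,0],0],[[-1.2,0,0],[0,0,0],0],[[-1.2,0,0],[0,0,0],0]]'; python3 -m inch '[[[0.5,0,0],[0,0,0],0],[[3,0,0],[0,0,0],0],[[3,0,-4],[0,0,0],0],[[3,0,-9],[0,0,0],0],[[5,0,-14],[0,0,0],0],[[6,0,-18],[0,0,0],0],[[6,0,-18],[0,0,0],0],[[6,0,-18],[0,0,0],0]]'; python3 - <<'E'
from h import *
import cv2
s=telemetry.sense();print(s["tool_pos"],s["ft_force"])
a=viewer.snapshot("wrist")[:,:,::-1];cv2.imwrite("pics/i.png",a)
b=viewer.snapshot("side")[:,:,::-1][130:255,180:340]
c=viewer.snapshot("scene")[:,:,::-1];cv2.imwrite("pics/i3.png",c)
cv2.imwrite("pics/i2.png",cv2.resize(b,None,fx=4.6,fy=4.6,interpolation=cv2.INTER_CUBIC))
E
```

```text
time: 13.75
tool_pos: [500.8, -237.2, 129.7]
tcp_rot: [180.0, 0.0, 179.6]
ft_force: [0.5, -0.3, 0.6]
finger_gap: 0.5
time: 14.55
tool_pos: [440.3, -237.3, 311.4]
tcp_rot: [-179.9, 0.2, 179.5]
ft_force: [-0.3, 0.3, -0.8]
finger_gap: -0.1
[ 440.34208334 -237.29937796  311.38380785] [-0.29837056  0.33469578 -0.8341462 ]
```

View pics/i.png

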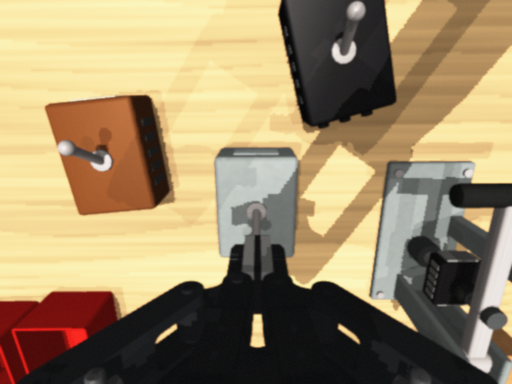

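View pics/i2.png

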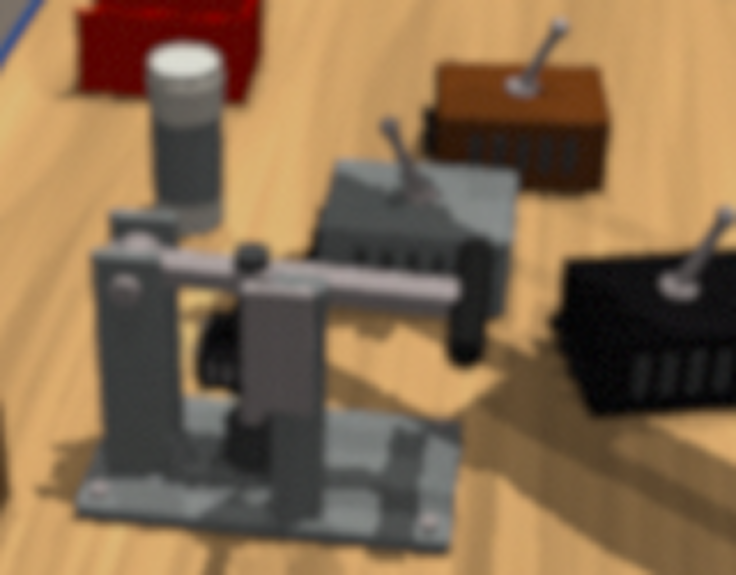

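View pics/i3.png

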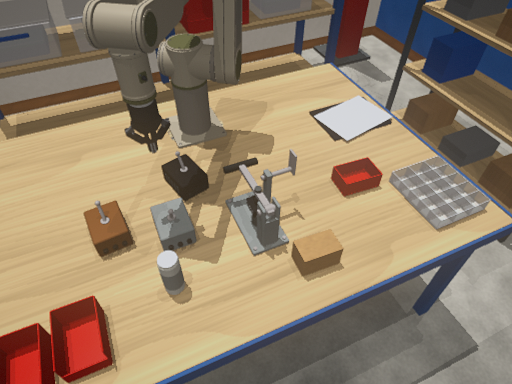

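The side view shows the toggle leaning to the other side (crop 390,128; it was 459,128), the handle down and the tab out. The can, bin and carton haven't moved. One quick check of the tab's travel, then I'll hand in.

```bash
python3 - <<'E'
from h import *
import cv2
im=cv2.imread("pics/i3.png")[140:190,270:320];cv2.imwrite("pics/j.png",cv2.resize(im,(600,600),interpolation=cv2.INTER_CUBIC))
for y in(116,160,163,166):print(y,(np.array([proj("scene",np.array([x,y,250.])) for x in(543,583)])-[270,140])*12)
E
```

```text
116 [[ 76.03055485 139.22672248]
 [146.94792844 234.97129679]]
160 [[226.58093012  93.81136557]
 [300.0416603  187.5240755 ]]
163 [[236.72998199  90.74978029]
 [310.35958235 184.32631733]]
166 [[246.86443483  87.69259898]
 [320.66233674 181.13325997]]
```

View pics/j.png

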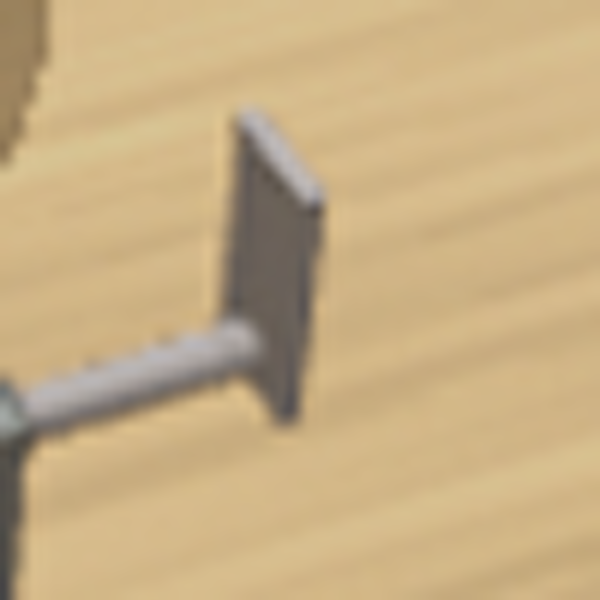

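The tab's top edge, (247,108) to (315,195), is consistent with y≈163, so it has moved about 48–50 mm to its stop.

```bash
python3 -c "
from bench import r
print(r.hand_in())"
```

```text
the job is handed in; nothing more can be done
None
```

The job is done in the order asked and handed in at about 14.7 s; no verdict is reported.

- **Catch:** I pushed the tab out to its stop, which I felt at about 17 N after roughly 48 mm of contact travel. The last camera check puts the tab at y≈163 mm, up from 116 mm. The scene camera read about 7 mm off from the wrist camera along x, so the travel figure leans on the felt stop.
- **Handle:** I pressed the bar down slowly. Force was about 4 N while free, rose from roughly z 215 mm on, and climbed sharply to 20 N at the hard stop near z 182 mm, so the pad should be fully in. The moving force read slightly above the stated 10 N (up to 12 N), with some sideways friction.
- **Toggle:** I flipped the grey supply's toggle afterwards, and the side view shows it leaning to +x.
- **End state:** The last pictures show the handle still down, the catch out, and the can, bin and carton where they were. The gripper is well clear and touching nothing.

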